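# Feed the phone carrier to the test contacts

## Task

The opened phone in its grey carrier must not be touched by hand: pick up the push stick with the L-shaped foot, press the carrier with it against the steel fence of the test bed, and feed it along the fence, keeping it flat against it, until it meets the black contact block at the end. Then draw the stick back clear of the carrier and let go of it standing upright.

Things in the scene. Friction and masses are not known exactly. Their poses are not given: they have to be found in the camera images.
- bed: Fixed aluminium test bed, deck 440 x 180 mm, top 8 mm over the table. Origin: table level, mid-length; +x = feed direction (roughly to robot's left), z up; deck x +-220, y -80 to 100 mm. Steel fence all along the far (-y) side: guiding face at y = -60, top z = 34 mm. Black contact block with brass pins on top across the +x end: near face at x = 180, y -60 to 50, top z = 30 mm.
- home (a point): Point on the bed's deck where the carrier's origin (centre of its underside) lies when home, touching both fence and contact block: bed x = 100, y = -15, z = 8 mm. Axes as the bed's.
- carrier: Loose grey tray with an opened phone inside, 160 (x) x 90 (y) x 22 mm high, 0.25 to 0.5 kg. Origin: centre of underside; x along the bed's x. Starts on the deck in the -x half, 10 to 20 mm off the fence, up to 4 degrees askew; slides with a few newtons. The bigger empty tray is not it.
- stick: Loose push stick, 0.18 kg, self-standing. Black handle 26 x 26 mm, z 20 to 100, on grey L foot 20 mm high. Origin: underside, on handle axis. Foot: corner block x, y +-18; arm to x = 88 (y -18 to 2), arm to y = -68 (x -2 to 18). Inside corner x 18, y -18: axes turned as the bed's, face x = 18 pushes carrier's rear, face y = -18 its side to the fence. Not the straight stick with round foot.
Things that resemble listed ones, but are neither listed nor needed, are in the scene too. What is shaped like the stick but pink is not meant.

How it is judged:
On the way:
1. the carrier is pressed against the fence: within 6 mm of it and squared to it within 6 degrees (y of carrier in the frame of bed below -0.009 m and angle between the x axis of carrier and the x axis of bed, either way round below 0.105 rad), for 0.1 s.
At the end, for the whole second after the job is handed in: The carrier lies flat on the deck at rest, within 10 mm of the contact block, within 10 mm of the fence and within 10 degrees of parallel to it; the push stick stands upright (within 10 degrees), released, at rest and not touching the carrier (x of carrier in the frame of bed above 0.09 m and y of carrier in the frame of bed below -0.005 m and z of carrier in the frame of bed below 0.014 m and angle between carrier's own z axis and vertical below 0.1 rad and angle between the x axis of carrier and the x axis of bed, either way round below 0.17 rad and linear speed of each of carrier, stick below 0.02 m/s and angle between stick's own z axis and vertical below 0.17 rad and contact force between stick and carrier below 0.1 N).
It fails at once if the carrier is touched by the hand or arm instead of the stick (contact force between any of the fingers, the arm and carrier above 1 N).
It fails at once if the carrier is past the bed's middle while more than 10 mm off the fence or more than 10 degrees askew (x of carrier in the frame of bed above 0.01 m and (y of carrier in the frame of bed above -0.005 m or angle between the x axis of carrier and the x axis of bed, either way round above 0.175 rad)).
It also fails if it takes over 46 s, if anything falls off the work surface, if the arm or the gripper's body presses on something with over 40 N, if the wrist force passes 120 N, or if a joint passes its speed limit or range.

## Robot

A 7-joint arm with a two-finger parallel gripper is mounted at the origin on the work surface. World frame = base frame: x ahead of the robot, y to its left, z up, the work surface at z = 0. Lengths are in m, angles in rad, forces in N, time in s.
With the tool pointing down it reaches from about 0.35 to 0.775 m from the base axis. Payload 3.1 kg.
Tool frame: the origin (TCP) lies between the finger pads; the fingertips stand 25 mm ahead of it and the grasp point (between the pads) lies 6 mm ahead of it; z points along the fingers, y is the line along which they close (so a half turn about z gives the same grasp; the last joint's range is limited). The gripper opens to 85 mm and grips with 20 to 120 N. Pads are 22 mm wide; open, the fingers measure 114 mm over their backs; the gripper's body (76 mm by 85 mm) begins 54 mm behind the grasp point. The pads swing forward as they close: fully open they stand 13 mm farther back than shut.
Start: joints at [-1.345, 0.311, 0.014, 1.512, -0.004, 1.319, -0.027], TCP at [0.146, 0.53, 0.219] pointing down, gripper open.
Joint ranges: [-2.7, 2.7], [-0.3, 1.91], [-1.27, 1.3], [0.12, 2.57], [-1.44, 4.58], [0.2, 2.03], [-3.05, 3.05]. Speed limits (rad/s): [2.79, 2.79, 3.14, 3.14, 3.14, 3.14, 3.14].

## Interface

Orientations are given as a unit quaternion [x, y, z, w].
In Python, from cell import robot gives the robot as it stands.
- The arm moves only by the tool move_arm, never from a script. Its argument "targets" is a list of rows, each a list of 2 entries, a list of its own where there are three numbers: the shift along the world's x, y, z each as a share of 60 mm, from -1 to 1, then the turn, a rotation vector about the world's x, y, z each as a share of 0.1 rad, from -1 to 1. A call has 1 to 10 rows; each row shifts and turns the commanded pose from where the row before left it; what a row does not reach is not made up. A row lasts 1/8 s, in which the tool goes at most 62.5 mm and 10.7 degrees, less where a joint would pass 70% of its speed; a pose out of reach is approached as far as the arm can. A call with a number of a shift or a turn outside -1 to 1 is refused whole. A call with a gripper value outside its range is refused whole. "grip" is the finger opening in mm, from 0 to 85.4, set as the call begins (left out, the last holds). The fingers move at their own pace and stop on an object; the grip force is fixed at half the most. Time passes only in rows, so rows that do not move let the fingers close. It gives the time, the measured TCP pose, the force, the opening and the grip force at its end, in the units of the state.
- robot.get_state(): the state, without advancing time (a new reading comes with each control period).
- robot.grab_frame(name): name is "side" or "top"; returns a dict with "frame" (400x640x3 uint8, blue, green, red), "vertical_fov" (degrees; the focal length in pixels is half the picture's height over the tangent of half this angle, whatever the lens; pixels are square), "cx", "cy" (the principal point, pixels), "R" (3x3) and "t" (3): a world point X has camera coordinates R X + t. Camera axes: x right, y down, z forward; pixel columns grow to the right and rows downward; lengths in m; the calibration is good to about 2 mm. A picture is of the moment at which its call begins. There is no depth.
- robot.finish_job(): hands the job in; it is judged then, once.
Trained networks look in a picture, given as the dict that the camera call returned (one of the last four; its "shot" number tells which), for a name from the list of things; names that differ only in an ending like _2 or _b are one class to them, and where a whole thing is asked for, a point or a joint stands for the part that bears it (a point fixed in the world has none). Each returns a list of dicts, best first, with "p" (0 to 1); they miss things now and then, are a little off and sometimes report something else, mostly with a low value. They report only what shows in the picture. A call takes as long as a camera call. They do not tell look-alikes from the thing itself.
- robot.search_frame(picture, target): "position" ([x, y, z] in m, in world coordinates, good to about 4 mm: the middle of the surface that is visible of it).
- robot.trace(picture, target): "region" (400x640 bool, what is visible of it).
The state is a dict: "clock": time; "joint_positions": joint angles; "qvel": joint speeds; "tau": joint torques, N m; "tcp_pos": TCP position; "tcp_rot": TCP orientation; "wrist_force": force on the tool from outside, world axes, zero at the start; "torque": the same for the moment, N m; "finger_gap": finger opening in m; "grasp_force": force on a finger pad.
Only numpy, scipy, OpenCV 4.12 (cv2) and the standard library are available. Lean on these libraries where they do the work, as an engineer would, in place of code of your own. Each camera call takes 0.05 s, during which the arm holds its last target. There are 200 camera calls.

## Working session

There is one attempt and no reset: what is moved stays moved. The work goes in short steps, Python scripts to look and compute and a tool call to move; the robot and the scene stay as the last step left them, time stands still between calls to the robot, and variables do not carry over. Pictures are saved under pics/ and viewed, at most 10 in all, crops included, and the job is handed in when it is done.

Besides the shell and the picture viewer there is one more tool, called in YAML: its name, and indented under it one key for each argument. move_arm: Moves the arm, as the interface text tells. Shift numbers are shares of 60 mm and turn numbers shares of 0.1 rad, none past 1 either way. Its arguments: {"type":"object","properties":{"targets":{"type":"array"},"grip":{"type":"number"}},"required":["targets"]}

```bash
mkdir -p pics; ls; python3 - <<'E'
from cell import robot
import cv2,pickle
D={}
for n in("top","side"):
    p=robot.grab_frame(n); cv2.imwrite(f"pics/{n}0.png",p["frame"]); 
    print(n,p["vertical_fov"],p["cx"],p["cy"],p["R"],p["t"])
    for t in("bed","carrier","stick"):
        print(t,[(d["position"],round(d["p"],2)) for d in robot.search_frame(p,t)])
    D[n]=p
pickle.dump(D,open("f0.pkl","wb"))
print(robot.get_state())
E
```

```text
pics
top 48.91346857046617 315.19355382027743 197.969286185092 [[-0.00557383 -0.99984781 -0.01653127]
 [-0.9880408   0.00805392 -0.15398218]
 [ 0.15409189  0.0154753  -0.98793532]] [-0.06020852  0.52276128  0.98398332]
bed [([0.5536, 0.0925, 0.0045], 0.84)]
carrier [([0.5606, -0.0366, 0.0288], 0.61)]
stick [([0.3516, -0.3615, 0.0175], 0.77)]
side 53.41333763852801 318.8497661733668 202.1949360476412 [[-0.69353518 -0.7203177   0.01230347]
 [-0.499903    0.46887803 -0.72818294]
 [ 0.51875423 -0.51117102 -0.68527238]] [0.27817761 0.31415525 0.55955968]
bed [([0.5513, 0.1316, 0.0104], 0.58)]
carrier [([0.5491, -0.0235, 0.024], 0.61)]
stick [([0.3547, -0.361, 0.0235], 0.96), ([0.5131, -0.3463, 0.0206], 0.94)]
{'clock': 0.4, 'joint_positions': array([-1.34469384,  0.311026  ,  0.01400452,  1.51173001, -0.0044029 ,
        1.31920883, -0.02718888]), 'qvel': array([ 0.00017287, -0.00045344, -0.00018584, -0.00306002, -0.0014627 ,
        0.00129765, -0.00089681]), 'tau': array([-4.64501445e-04, -3.79325902e+01,  1.45390062e-01, -2.30489123e+01,
        1.21415342e-02,  5.14254425e-03,  7.79780635e-06]), 'tcp_pos': array([0.14548494, 0.53030411, 0.21924154]), 'tcp_rot': array([ 1.33461367e-01,  9.91054002e-01, -1.70815633e-04, -7.30919782e-06]), 'wrist_force': array([-0.23528456, -0.15168226,  0.11494012]), 'torque': array([ 0.03417697, -0.00435159, -0.00103015]), 'grasp_force': 0.0, 'finger_gap': 0.08534415462077706}
```

View pics/top0.png

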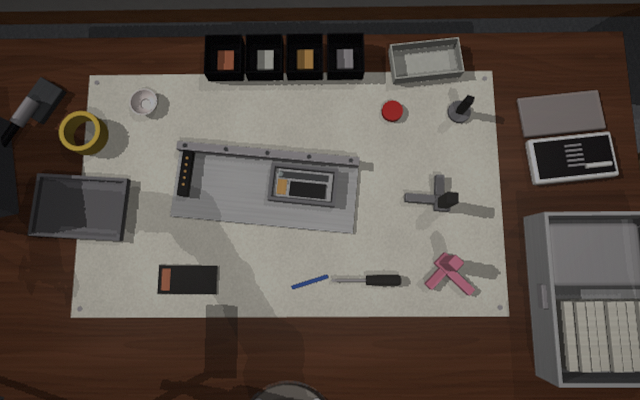

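View pics/side0.png

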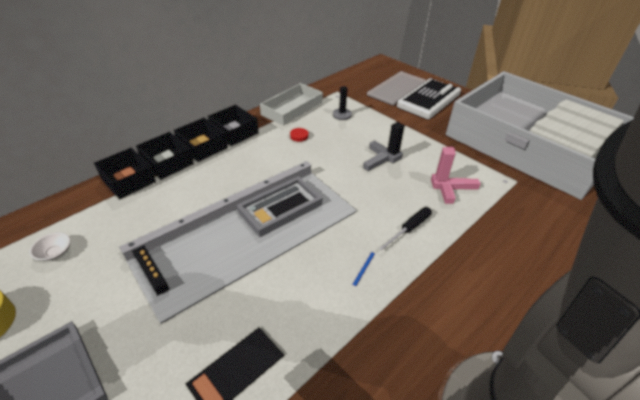

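The top view shows the bed with its fence at the upper edge (177,148)–(357,160), the block at left (186,172) and the carrier at (303,185). The L-stick has its handle at about (447,200), with arms pointing left and up. The pink stick is at (450,270) and the big tray at (80,207). I'll fit poses by silhouette.

```bash
cat > h.py <<'E'
import numpy as np,cv2
from scipy.optimize import minimize
from cell import robot
B={"bed":[(-.22,.22,-.08,.1,0,.008),(-.22,.22,-.08,-.06,0,.034),(.18,.22,-.06,.05,0,.03)],
"carrier":[(-.08,.08,-.045,.045,0,.022)],
"stick":[(-.018,.018,-.018,.018,0,.02),(-.018,.088,-.018,.002,0,.02),(-.002,.018,-.068,.018,0,.02),(-.013,.013,-.013,.013,.02,.1)]}
def proj(p,X):
    f=p["frame"].shape[0]/2/np.tan(np.radians(p["vertical_fov"])/2)
    c=X@np.array(p["R"]).T+np.array(p["t"]); return c[:,:2]/c[:,2:]*f+[p["cx"],p["cy"]]
def w(q,P,z=0):
    c,s=np.cos(q[2]),np.sin(q[2]); P=np.atleast_2d(np.asarray(P,float))
    return np.c_[q[0]+c*P[:,0]-s*P[:,1],q[1]+s*P[:,0]+c*P[:,1],P[:,2]+z]
def inb(b,q):
    d=np.array(q[:2])-b[:2];c,s=np.cos(b[2]),np.sin(b[2]);return np.array([c*d[0]+s*d[1],-s*d[0]+c*d[1],q[2]-b[2]])
def render(p,n,q,z=0,m=None):
    m=np.zeros((400,640),np.uint8) if m is None else m
    for a in B[n]:
        X=w(q,[(x,y,zz) for x in a[:2] for y in a[2:4] for zz in a[4:]],z)
        h=cv2.convexHull(proj(p,X).astype(np.float32))
        cv2.fillConvexPoly(m,np.round((h-0)*16).astype(np.int32),255,cv2.LINE_AA,4)
    return m
def fit(pm,n,q0,z=0):
    def cost(v,s):
        q=np.array(q0)+v*[.01,.01,.05]; 
        return sum(np.abs(cv2.GaussianBlur(render(p,n,q,z,None if e is None else e.copy()).astype(np.float32)-m*255.,(0,0),s)).sum()/255 for p,m,e in pm)
    v=np.zeros(3)
    for s in(4,1.): 
        r=minimize(cost,v,args=(s,),method="Nelder-Mead",options=dict(initial_simplex=np.vstack([v,v+np.eye(3)*s/2]),xatol=.01)); v=r.x
    return np.array(q0)+v*[.01,.01,.05],r.fun
def mask(p,n,xy):
    best=None
    for d in robot.trace(p,n):
        X=np.argwhere(d["region"])[:,::-1].mean(0); e=np.hypot(*(X-proj(p,np.array([[*xy,.02]]))[0]))
        if best is None or e<best[0]: best=(e,d["region"],d["p"])
    if best: print(n,"mask err",best[0].round(1),best[1].sum(),best[2])
    return None if best is None or best[0]>30 else best[1]
E
python3 - <<'E'
from h import *
P=[robot.grab_frame("top"),robot.grab_frame("side")]
M={n:[(p,mask(p,n,xy)) for p in P] for n,xy in(("bed",(.555,.09)),("carrier",(.56,-.035)),("stick",(.52,-.345)))}
Q={}
y0=np.pi/2-.07
for vs in((0,1),(0,),(1,)):
    g=lambda n:[M[n][i] for i in vs if M[n][i][1] is not None]
    if g("stick"):Q["stick"],f=fit([(p,m,None) for p,m in g("stick")],"stick",(.515,-.35,np.pi/2));print(vs,"stick",Q["stick"],f)
    if g("carrier"):Q["carrier"],f=fit([(p,m,None) for p,m in g("carrier")],"carrier",(.558,-.034,y0),.008);print(vs,"car",Q["carrier"],f)
    L=[(p,m|(M["carrier"][i][1] if M["carrier"][i][1] is not None else False),render(p,"carrier",Q["carrier"],.008)) for i,(p,m) in enumerate(M["bed"]) if i in vs and m is not None]
    if L:Q["bed"],f=fit(L,"bed",(.545,.06,y0));print(vs,"bed",Q["bed"],f)
    if vs==(0,1):
        print("carrier in bed",inb(Q["bed"],Q["carrier"]),"stick in bed",inb(Q["bed"],Q["stick"]))
        np.savez("q.npz",**Q)
        V=[]
        for p in P:
            im=p["frame"].copy()
            for n,c in(("bed",(0,255,0)),("carrier",(0,0,255)),("stick",(255,0,0))):
                k,_=cv2.findContours((render(p,n,Q[n],.008*(n=="carrier"))>127).astype(np.uint8),0,1);cv2.drawContours(im,k,-1,c,1)
            V.append(im)
        cv2.imwrite("pics/fit.png",np.vstack([cv2.resize(V[0][120:240,160:500],None,fx=2.3,fy=2.3),cv2.resize(V[1][90:330,110:510],(782,320))]))
E
```

```text
bed mask err 5.8 11234 0.68
bed mask err 16.0 14032 0.92
carrier mask err 0.5 2659 0.86
carrier mask err 2.0 2695 0.67
stick mask err 3.5 830 0.91
stick mask err 4.8 1026 0.59
(0, 1) stick [ 0.51417237 -0.36498039  1.51817143] 382.7560431314554
(0, 1) car [ 0.55951435 -0.03527022  1.47394383] 354.67601016154924
(0, 1) bed [0.56602745 0.05680992 1.47036263] 1228.7706028648167
carrier in bed [-0.09226917 -0.00275214  0.0035812 ] stick in bed [-0.42486406  0.00930299  0.0478088 ]
(0,) stick [ 0.51222599 -0.36322101  1.44530072] 211.54488509141922
(0,) car [ 0.55954755 -0.0348275   1.47195525] 108.84897879643542
(0,) bed [0.56634712 0.05704707 1.47105751] 547.2469623862905
(1,) stick [ 0.51389943 -0.3643528   1.51607831] 169.360982358036
(1,) car [ 0.5600537  -0.03697407  1.45703075] 233.3730032031586
(1,) bed [0.56566754 0.05660511 1.47025988] 663.5683926800322
```

View pics/fit.png

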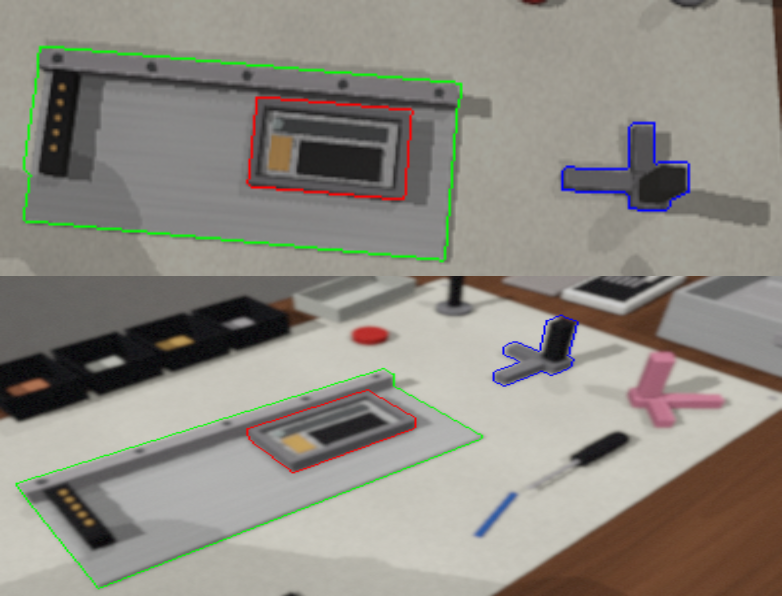

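The overlays fit well: carrier at bed (-92,-3) mm and stick near (0.513,-0.364), already roughly aligned with the bed. Moving over the stick.

move_arm:
  targets:
    - [[0.4,-0.67,0],[0,0,0.84]]
    - [[0.4,-0.67,0],[0,0,0.83]]
    - [[0.4,-0.67,0],[0,0,0]]
    - [[0.4,-0.67,0],[0,0,0]]
    - [[0.4,-0.67,0],[0,0,0]]
    - [[0.4,-0.67,0],[0,0,0]]
    - [[0.4,-0.67,0],[0,0,0]]
    - [[0.4,-0.67,0],[0,0,0]]
    - [[0.4,-0.67,0],[0,0,0]]
    - [[0.4,-0.67,0],[0,0,0]]
  grip: 85

```text
clock: 2.05
tcp_pos: [0.3862, 0.1271, 0.2198]
tcp_rot: [0.05, 0.999, 0.0, 0.0]
wrist_force: [0.3, -0.8, 0.1]
finger_gap: 0.0846
grasp_force: 0.0
```

move_arm:
  targets:
    - [[0.21,-0.8,0],[0,0,0]]
    - [[0.21,-0.8,0],[0,0,0]]
    - [[0.21,-0.8,0],[0,0,0]]
    - [[0.21,-0.8,0],[0,0,0]]
    - [[0.21,-0.8,0],[0,0,0]]
    - [[0.21,-0.8,0],[0,0,0]]
    - [[0.21,-0.8,0],[0,0,0]]
    - [[0.21,-0.8,0],[0,0,0]]
    - [[0.21,-0.8,0],[0,0,0]]
    - [[0,0,0],[0,0,0]]

```text
clock: 3.3
tcp_pos: [0.4973, -0.3089, 0.2189]
tcp_rot: [0.054, 0.999, -0.002, -0.001]
wrist_force: [-0.9, 0.6, -0.1]
finger_gap: 0.0848
grasp_force: 0.0
```

move_arm:
  targets:
    - [[0.13,-0.46,0],[0,0,0]]
    - [[0.13,-0.46,0],[0,0,0]]
    - [[0,0,-0.6],[0,0,0.06]]
    - [[0,0,0],[0,0,0]]

```text
clock: 3.8
tcp_pos: [0.5135, -0.3558, 0.1805]
tcp_rot: [0.047, 0.999, 0.003, -0.003]
wrist_force: [0.4, 0.1, 0.6]
finger_gap: 0.0846
grasp_force: 0.0
```

```bash
python3 - <<'E'
from h import *
p=robot.grab_frame("side");t=robot.grab_frame("top")
L=[(x,mask(x,"stick",(.513,-.364)),None) for x in(p,t)]
s=robot.get_state();print(s["tcp_pos"],s["tcp_rot"],s["joint_positions"])
print(fit(L[:1],"stick",(.513,-.364,1.5)))
cv2.imwrite("pics/a.png",np.hstack([cv2.resize(p["frame"][40:220,300:500],(400,360)),cv2.resize(t["frame"][100:280,340:540],(400,360))]))
E
```

```text
stick mask err 7.2 1078 0.87
stick mask err 19.6 337 0.84
[ 0.51548819 -0.35847094  0.18507731] [ 4.66506544e-02  9.98910477e-01 -4.49295074e-04  1.17188753e-03] [ 0.11832754  0.56911947  0.74961376  1.35865934 -0.38596237  1.3587681
  2.34516748]
(array([ 0.51344542, -0.3635657 ,  1.52551693]), np.float64(136.1532767210768))
```

View pics/a.png

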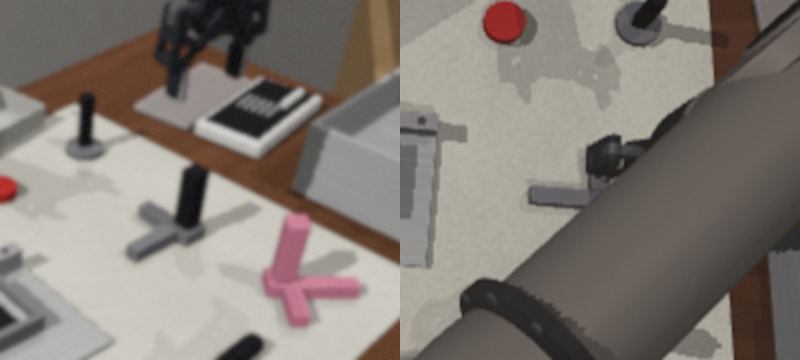

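The stick stands undisturbed under the open gripper. Descending and gripping.

move_arm:
  targets:
    - [[-0.03,-0.08,-0.6],[0,0,0]]
    - [[0,0,-0.6],[0,0,0]]
    - [[0,0,-0.5],[0,0,0]]
    - [[0,0,-0.1],[0,0,0]]
    - [[0,0,0],[0,0,0]]
    - [[0,0,0],[0,0,0]]

```text
clock: 4.75
tcp_pos: [0.5138, -0.3646, 0.0775]
tcp_rot: [0.047, 0.999, -0.001, 0.002]
wrist_force: [-0.6, -0.4, -0.1]
finger_gap: 0.0846
grasp_force: 0.0
```

move_arm:
  targets:
    - [[0,0,0],[0,0,0]]
    - [[0,0,0],[0,0,0]]
    - [[0,0,0],[0,0,0]]
    - [[0,0,0],[0,0,0]]
    - [[0,0,0],[0,0,0]]
    - [[0,0,0],[0,0,0]]
  grip: 10

```text
clock: 5.5
tcp_pos: [0.5129, -0.3641, 0.0759]
tcp_rot: [0.047, 0.999, -0.0, 0.0]
wrist_force: [-0.1, -0.7, 3.2]
finger_gap: 0.0239
grasp_force: 61.6
```

```bash
python3 - <<'E'
from h import *
p=robot.grab_frame("side")
L=[(p,mask(p,"stick",(.513,-.364)),None)]
s=robot.get_state();print(s["tcp_pos"],s["tcp_rot"],s["wrist_force"])
print(fit(L[:1],"stick",(.513,-.364,1.5)))
cv2.imwrite("pics/b.png",cv2.resize(p["frame"][20:220,280:540],(780,600)))
E
```

```text
stick mask err 7.5 907 0.78
[ 0.51290097 -0.3640916   0.07592134] [ 4.74214308e-02  9.98874806e-01 -4.15647962e-04  3.96546522e-04] [-0.70137957 -0.57857567  3.33470459]
(array([ 0.5146894 , -0.36403332,  1.51851494]), np.float64(286.39285611414624))
```

View pics/b.png

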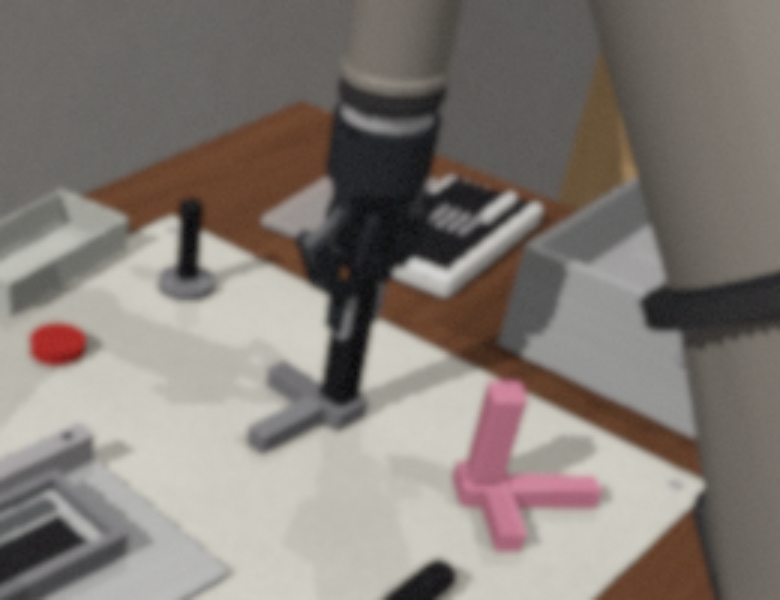

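Gripped upright. Lifting and carrying it to the corner behind the carrier.

move_arm:
  targets:
    - [[0,0,0.5],[0,0,0]]
    - [[0,0,0.5],[0,0,0]]
    - [[-0.125,0.625,0],[0,0,0]]
    - [[-0.125,0.625,0],[0,0,0]]
    - [[-0.125,0.625,0],[0,0,0]]
    - [[-0.125,0.625,0],[0,0,0]]
    - [[-0.125,0.625,0],[0,0,0]]
    - [[-0.125,0.625,0],[0,0,0]]
    - [[0,0,0],[0,0,0]]
    - [[0,0,0],[0,0,0]]

```text
clock: 6.85
tcp_pos: [0.4672, -0.1389, 0.135]
tcp_rot: [0.047, 0.999, -0.0, -0.0]
wrist_force: [0.2, -1.2, -1.4]
finger_gap: 0.0239
grasp_force: 61.1
```

```bash
cat > st.py <<'E'
from h import *
import sys
def go(car=True,stick=None):
    Q=np.load("q.npz");b=Q["bed"];s=robot.get_state();x,y,z=s["tcp_pos"];r=s["tcp_rot"]
    yaw=2*np.arctan2(r[1],r[0])-np.pi/2
    q=(x,y,yaw);e=inb(b,q);print("clk",round(s["clock"],2),"tcp",s["tcp_pos"].round(4),"tool in bed mm",(e[:2]*1e3).round(1),"dyaw",round(e[2],3),"tilt",r[2:].round(4),"F",s["wrist_force"].round(1),"gap",s["finger_gap"])
    for n in("side","top"):
        p=robot.grab_frame(n)
        if stick is not None:
            m=mask(p,"stick",(x,y))
            if m is not None: f,c=fit([(p,m,None)],"stick",q,stick);print(n,"stick",f.round(4),"bed",(inb(b,f)*1e3).round(1),c)
        if car:
            c0=car if car is not True else w(b,[-.092,-.003,0])[0,:2]
            m=mask(p,"carrier",c0)
            if m is not None: f,c=fit([(p,m,None)],"carrier",(c0[0],c0[1],b[2]),.008);print(n,"carrier bed",(inb(b,f)*1e3).round(1),c)
    return p
E
python3 -c "
from st import *
go(True,.06)"
```

```text
clk 6.85 tcp [ 0.4672 -0.1389  0.135 ] tool in bed mm [-204.6   78.7] dyaw 0.006 tilt [-0.0003 -0.0005] F [ 0.2 -1.2 -1.4] gap 0.023924031502575206
stick mask err 23.2 1336 0.95
side stick [ 0.4687 -0.1399  1.5171] bed [-205.4   77.1   46.7] 388.32444850193207
carrier mask err 4.6 2536 0.58
side carrier bed [-91.2  -3.7  26. ] 408.52174804494683
stick mask err 36.7 23 0.61
carrier mask err 5.8 2254 0.56
top carrier bed [-83.   -2.4 -31.7] 508.5066979747664
```

move_arm:
  targets:
    - [[0,0,-0.4],[0,0,0]]
    - [[0,0,-0.3],[0,0,0]]
    - [[0,0,-0.1],[0,0,0]]
    - [[0,0,0],[0,0,0]]

```text
clock: 7.65
tcp_pos: [0.4676, -0.1389, 0.0874]
tcp_rot: [0.048, 0.999, -0.0, -0.0]
wrist_force: [0.4, -0.6, -2.4]
finger_gap: 0.0243
grasp_force: 61.1
```

move_arm:
  targets:
    - [[0.11,-0.01,0],[0,0,0]]
    - [[0.1,-0.01,0],[0,0,0]]
    - [[0.08,-0.01,0],[0,0,0]]
    - [[0.08,-0.01,0],[0,0,0]]
    - [[0.05,0,0],[0,0,0]]
    - [[0.05,0,0],[0,0,0]]
    - [[0,0,0],[0,0,0]]

```text
clock: 8.52
tcp_pos: [0.4956, -0.1409, 0.0872]
tcp_rot: [0.047, 0.999, 0.0, -0.0]
wrist_force: [-0.5, 0.0, -1.1]
finger_gap: 0.0239
grasp_force: 61.1
```

```bash
python3 -c "
from st import *
go(True,.011)"
```

```text
clk 8.53 tcp [ 0.4956 -0.1409  0.0872] tool in bed mm [-203.7   50.2] dyaw 0.006 tilt [ 0.0001 -0.0005] F [-0.5  0.  -1.1] gap 0.023909190227821283
stick mask err 9.9 1263 0.94
side stick [ 0.4952 -0.1404  1.4768] bed [-203.4   50.7    6.4] 269.3051320805945
carrier mask err 5.9 2575 0.69
side carrier bed [-88.4 -10.5  73.9] 334.00502119525333
stick mask err 118.4 931 0.69
carrier mask err 10.4 1968 0.59
top carrier bed [-82.6  -9.6  29.4] 786.15126606083
```

The carrier has turned slightly, with its rear at the fence. Next I'll close up to the rear and then press to square it.

move_arm:
  targets:
    - [[0.01,0.1,0],[0,0,0]]
    - [[0.01,0.1,0],[0,0,0]]
    - [[0.03,0.05,0],[0,0,0]]
    - [[0.03,0,0],[0,0,0]]
    - [[0.02,0,0],[0,0,0]]
    - [[0,0,0],[0,0,0]]

```text
clock: 9.57
tcp_pos: [0.5, -0.1252, 0.0869]
tcp_rot: [0.047, 0.999, 0.001, -0.002]
wrist_force: [-5.5, 0.3, 0.8]
finger_gap: 0.0244
grasp_force: 61.4
```

```bash
python3 -c "
from st import *
p=go(True,.011)
p=robot.grab_frame('side');t=robot.grab_frame('top')
cv2.imwrite('pics/c.png',np.hstack([cv2.resize(p['frame'][130:280,200:400],(400,300)),cv2.resize(t['frame'][120:270,200:400],(400,300))]))"
```

```text
clk 9.57 tcp [ 0.5    -0.1252  0.0869] tool in bed mm [-187.7   47.4] dyaw 0.006 tilt [ 0.0009 -0.0022] F [-5.5  0.3  0.8] gap 0.02444422413219819
stick mask err 8.1 1097 0.58
side stick [ 0.4998 -0.1271  1.5082] bed [-189.7   47.5   37.8] 451.61672392788535
carrier mask err 7.2 2514 0.78
side carrier bed [-89.6 -13.   23.5] 387.7514742247079
stick mask err 125.5 941 0.67
carrier mask err 16.7 1520 0.81
top carrier bed [-76.1 -13.7   2.8] 1224.5655130796467
```

View pics/c.png

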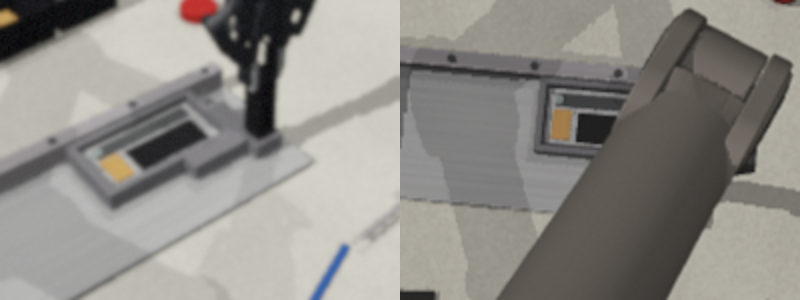

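The carrier now lies practically flat on the fence, pressed with 5.5 N, with the stick's inside corner on it. Feeding.

move_arm:
  targets:
    - [[0.02,0,0],[0,0,0]]
    - [[0.01,0.1,0],[0,0,0]]
    - [[0.012,0.12,0],[0,0,0]]
    - [[0.012,0.12,0],[0,0,0]]
    - [[0.012,0.12,0],[0,0,0]]
    - [[0.012,0.12,0],[0,0,0]]
    - [[0.012,0.12,0],[0,0,0]]
    - [[0.012,0.12,0],[0,0,0]]
    - [[0.012,0.12,0],[0,0,0]]
    - [[0.012,0.12,0],[0,0,0]]

```text
clock: 11.22
tcp_pos: [0.5061, -0.0664, 0.0868]
tcp_rot: [0.049, 0.999, -0.002, -0.003]
wrist_force: [-6.3, -5.3, 1.2]
finger_gap: 0.0242
grasp_force: 61.3
```

```bash
python3 -c "
from st import *
b=np.load('q.npz')['bed']
p=go(w(b,[-.03,-.015,0])[0,:2])"
```

```text
clk 11.22 tcp [ 0.5061 -0.0664  0.0868] tool in bed mm [-128.6   47.2] dyaw 0.002 tilt [-0.0025 -0.003 ] F [-6.3 -5.3  1.2] gap 0.024158261553634607Traceback (most recent call last):
  File "<string>", line 4, in <module>
    p=go(w(b,[-.03,-.015,0])[0,:2])
  File "st.py", line 12, in go
    if car:
       ^^^
ValueError: The truth value of an array with more than one element is ambiguous. Use a.any() or a.all()
```

```bash
python3 -c "
from st import *
b=np.load('q.npz')['bed']
p=go(tuple(w(b,[-.03,-.015,0])[0,:2]))"
```

```text
clk 11.28 tcp [ 0.5062 -0.0651  0.0867] tool in bed mm [-127.3   47.3] dyaw 0.003 tilt [-0.002  -0.0032] F [-7.3 -5.3  1.1] gap 0.024383889789464146
carrier mask err 4.6 2820 0.93
side carrier bed [-28.2 -14.1   9.8] 342.43302025106675
carrier mask err 24.3 774 0.56
top carrier bed [-26.4 -15.2  10.9] 1975.575045112408
```

Flat on the fence and advancing. About 129 mm remain; I'll feed about 110 mm first.

move_arm:
  targets:
    - [[0.012,0.12,0],[0,0,0]]
    - [[0.012,0.12,0],[0,0,0]]
    - [[0.012,0.12,0],[0,0,0]]
    - [[0.012,0.12,0],[0,0,0]]
    - [[0.012,0.12,0],[0,0,0]]
    - [[0.012,0.12,0],[0,0,0]]
    - [[0.012,0.12,0],[0,0,0]]
    - [[0.012,0.12,0],[0,0,0]]

```text
clock: 12.48
tcp_pos: [0.5118, -0.0091, 0.0867]
tcp_rot: [0.049, 0.999, -0.003, -0.003]
wrist_force: [-7.9, -5.9, 0.6]
finger_gap: 0.0244
grasp_force: 61.5
```

move_arm:
  targets:
    - [[0.012,0.12,0],[0,0,0]]
    - [[0.012,0.12,0],[0,0,0]]
    - [[0.012,0.12,0],[0,0,0]]
    - [[0.012,0.12,0],[0,0,0]]
    - [[0.012,0.12,0],[0,0,0]]
    - [[0.012,0.12,0],[0,0,0]]
    - [[0.01,0.1,0],[0,0,0]]
    - [[0,0,0],[0,0,0]]

```text
clock: 13.48
tcp_pos: [0.5169, 0.0411, 0.0866]
tcp_rot: [0.049, 0.999, -0.002, -0.004]
wrist_force: [-7.2, -4.7, 2.6]
finger_gap: 0.0245
grasp_force: 61.5
```

```bash
python3 -c "
from st import *
b=np.load('q.npz')['bed']
p=go(tuple(w(b,[.08,-.015,0])[0,:2]))"
```

```text
clk 13.47 tcp [0.5169 0.0411 0.0866] tool in bed mm [-20.6  47.3] dyaw 0.003 tilt [-0.0021 -0.0035] F [-7.2 -4.7  2.6] gap 0.024465755644839455
carrier mask err 2.8 3325 0.89
side carrier bed [ 77.4 -15.5  28.3] 383.3252307199473
```

About 22 mm to go. I'll feed slowly until the force rises at the block.

move_arm:
  targets:
    - [[0.008,0.08,0],[0,0,0]]
    - [[0.008,0.08,0],[0,0,0]]
    - [[0.006,0.06,0],[0,0,0]]
    - [[0.006,0.06,0],[0,0,0]]
    - [[0.003,0.03,0],[0,0,0]]
    - [[0,0,0],[0,0,0]]

```text
clock: 14.42
tcp_pos: [0.5186, 0.0587, 0.0866]
tcp_rot: [0.049, 0.999, -0.003, -0.004]
wrist_force: [-7.9, -6.5, 3.3]
finger_gap: 0.024
grasp_force: 61.6
```

move_arm:
  targets:
    - [[0.003,0.03,0],[0,0,0]]
    - [[0.003,0.03,0],[0,0,0]]
    - [[0,0,0],[0,0,0]]

```text
clock: 14.8
tcp_pos: [0.519, 0.0622, 0.0866]
tcp_rot: [0.049, 0.999, -0.003, -0.004]
wrist_force: [-7.3, -5.9, 2.6]
finger_gap: 0.0242
grasp_force: 61.6
```

move_arm:
  targets:
    - [[0.003,0.03,0],[0,0,0]]
    - [[0.003,0.03,0],[0,0,0]]
    - [[0,0,0],[0,0,0]]

```text
clock: 15.18
tcp_pos: [0.5192, 0.0644, 0.0867]
tcp_rot: [0.049, 0.999, -0.004, -0.004]
wrist_force: [-8.5, -7.9, 2.9]
finger_gap: 0.0244
grasp_force: 61.7
```

move_arm:
  targets:
    - [[0.003,0.03,0],[0,0,0]]
    - [[0,0,0],[0,0,0]]

```text
clock: 15.42
tcp_pos: [0.5192, 0.0646, 0.0867]
tcp_rot: [0.05, 0.999, -0.005, -0.004]
wrist_force: [-9.0, -9.3, 4.2]
finger_gap: 0.0245
grasp_force: 61.8
```

move_arm:
  targets:
    - [[0.003,0.04,0],[0,0,0]]
    - [[0.003,0.04,0],[0,0,0]]
    - [[0,0,0],[0,0,0]]

```text
clock: 15.8
tcp_pos: [0.5194, 0.0656, 0.0869]
tcp_rot: [0.051, 0.999, -0.007, -0.004]
wrist_force: [-9.3, -14.5, 5.7]
finger_gap: 0.0246
grasp_force: 61.9
```

```bash
python3 -c "
from st import *
b=np.load('q.npz')['bed']
p=go(tuple(w(b,[.1,-.015,0])[0,:2]))
p=robot.grab_frame('side');t=robot.grab_frame('top')
cv2.imwrite('pics/d.png',np.hstack([cv2.resize(p['frame'][170:330,100:300],(400,320)),cv2.resize(t['frame'][120:280,160:360],(400,320))]))"
```

```text
clk 15.8 tcp [0.5194 0.0656 0.0869] tool in bed mm [ 4.1 47.3] dyaw -0.002 tilt [-0.007  -0.0041] F [ -9.3 -14.5   5.7] gap 0.024573455682631216
carrier mask err 3.8 3347 0.9
side carrier bed [ 97.5 -13.5   7.7] 472.12780863541207
```

View pics/d.png

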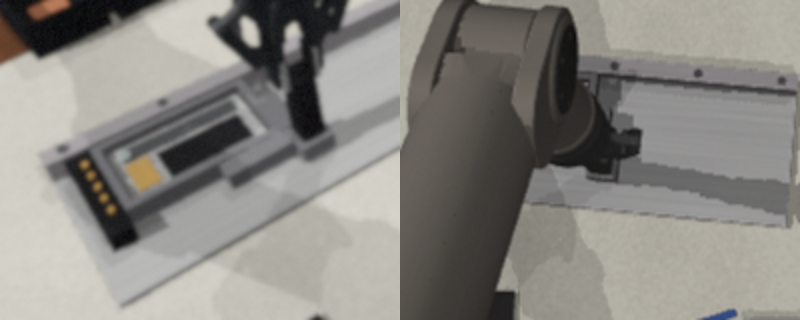

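The carrier sits against the block, with the force rising to 14.5 N. Drawing back diagonally, then setting the stick down.

move_arm:
  targets:
    - [[-0.09,-0.075,0],[0,0,0]]
    - [[-0.09,-0.075,0],[0,0,0]]
    - [[-0.09,-0.075,0],[0,0,0]]
    - [[-0.09,-0.075,0],[0,0,0]]
    - [[-0.09,-0.075,0],[0,0,0]]
    - [[-0.09,-0.075,0],[0,0,0]]
    - [[0,0,0],[0,0,0]]
    - [[0,0,-0.03],[0,0,0]]
    - [[0,0,0],[0,0,0]]

```text
clock: 17.23
tcp_pos: [0.4909, 0.0501, 0.0854]
tcp_rot: [0.047, 0.999, 0.0, -0.0]
wrist_force: [0.7, -0.1, -0.8]
finger_gap: 0.0244
grasp_force: 61.0
```

```bash
python3 -c "
from st import *
b=np.load('q.npz')['bed']
p=go(tuple(w(b,[.1,-.015,0])[0,:2]),.009)"
```

```text
clk 17.23 tcp [0.4909 0.0501 0.0854] tool in bed mm [-14.2  74. ] dyaw 0.006 tilt [ 0.     -0.0001] F [ 0.7 -0.1 -0.8] gap 0.024415095834795786
stick mask err 12.4 1578 0.8
side stick [0.488  0.0521 1.4411] bed [-12.6  77.2 -29.3] 281.118441982411
carrier mask err 2.8 3579 0.87
side carrier bed [ 99.4 -13.2 -27.7] 240.28841728156692
stick mask err 4.5 99 0.44
top stick [0.4746 0.0116 1.6787] bed [-54.2  86.5 208.4] 753.8306091668031
```

Clear by over 15 mm both ways. Lowering the last bit until there's contact.

move_arm:
  targets:
    - [[0,0,-0.015],[0,0,0]]
    - [[0,0,-0.015],[0,0,0]]
    - [[0,0,0],[0,0,0]]

```text
clock: 17.9
tcp_pos: [0.4909, 0.0496, 0.0842]
tcp_rot: [0.048, 0.999, 0.0, 0.0]
wrist_force: [-2.4, -0.3, 2.2]
finger_gap: 0.024
grasp_force: 61.5
```

move_arm:
  targets:
    - [[0,0,0],[0,0,0]]
    - [[0,0,0],[0,0,0]]
    - [[0,0,0],[0,0,0]]
    - [[0,0,0],[0,0,0]]
    - [[0,0,0],[0,0,0]]
    - [[0,0,0],[0,0,0]]
  grip: 80

```text
clock: 18.65
tcp_pos: [0.4909, 0.0498, 0.0838]
tcp_rot: [0.047, 0.999, 0.0, 0.0]
wrist_force: [-0.3, 0.2, 0.4]
finger_gap: 0.0802
grasp_force: 0.0
```

move_arm:
  targets:
    - [[0,0,0.2],[0,0,0]]
    - [[0,0,0.4],[0,0,0]]
    - [[0,0,0.5],[0,0,0]]
    - [[0,0,0.5],[0,0,0]]
    - [[0,0,0.4],[0,0,0]]
    - [[0,0,0.2],[0,0,0]]
    - [[0,0,0],[0,0,0]]
    - [[0,0,0],[0,0,0]]

```text
clock: 19.65
tcp_pos: [0.4901, 0.0498, 0.2149]
tcp_rot: [0.047, 0.999, -0.0, -0.001]
wrist_force: [0.2, 0.4, 0.2]
finger_gap: 0.0799
grasp_force: 0.0
```

```bash
python3 -c "
from st import *
b=np.load('q.npz')['bed']
p=go(tuple(w(b,[.1,-.015,0])[0,:2]),.008)
p=robot.grab_frame('side');t=robot.grab_frame('top')
cv2.imwrite('pics/e.png',np.hstack([cv2.resize(p['frame'][150:330,90:290],(400,360)),cv2.resize(t['frame'][100:280,160:360],(400,360))]))"
```

```text
clk 19.65 tcp [0.4901 0.0498 0.2149] tool in bed mm [-14.5  74.8] dyaw 0.006 tilt [-0.0002 -0.0009] F [0.2 0.4 0.2] gap 0.07993339674843036
stick mask err 12.5 1635 0.92
side stick [0.4894 0.0514 1.4578] bed [-13.1  75.7 -12.5] 218.1102459588719
carrier mask err 3.1 3541 0.61
side carrier bed [ 98.4 -13.9   6. ] 280.36562712767306
stick mask err 2.5 296 0.63
top stick [0.4893 0.0483 1.3801] bed [-16.1  75.5 -90.3] 562.4000023202544
```

View pics/e.png

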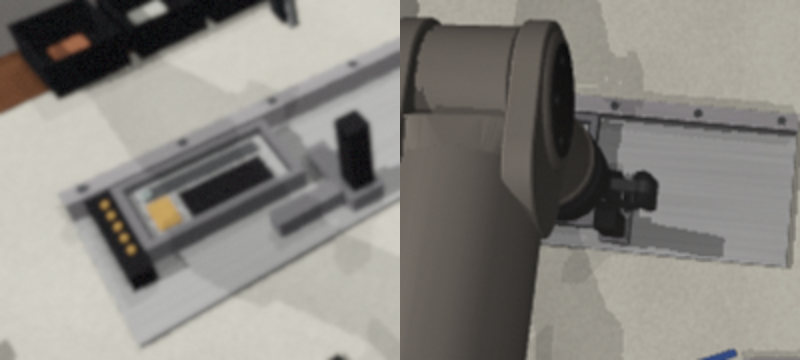

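The carrier is home against fence and block, and the stick stands upright, free and clear of it.

```bash
python3 -c "
from cell import robot
print(robot.finish_job())"
```

```text
the job is handed in; nothing more can be done
None
```

The job is handed in at about 20 s of the allowed 46 s: in the last picture the carrier lies against the fence and contact block, and the stick stands upright, released and clear of it; the hand-in gave no verdict.

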